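# Swap three service parts back into their own dishes

### The job

The three service parts on the desk have been put back in each other's dishes: put each one upright in the middle of the dish of its own shape (round capacitor in the round dish, square contactor in the square dish, oval capacitor lengthwise in the oblong dish). The empty cork mat is free if you need to park one on the way; set the parts down without dropping or tipping them, let go of them, and leave the mug, pen cup and tape measure where they are.

Things in the scene. Friction and masses are not known exactly. Their poses are not given: they have to be found in the camera images.
- round_capacitor: Motor-run capacitor: upright round aluminium can, 50 mm diameter (thin bead of 52 mm near its top), 68 mm tall, with small brass terminal tabs standing 9 mm above the black top; 0.17 to 0.30 kg. Starts standing in a dish that is not its own. Origin: centre of its underside, z up. Round, so yaw is of no account.
- contactor: Contactor (power relay): black plastic block, 56 x 56 mm square; full width up to 48 mm, then a raised bridge 56 mm (x) by 30 mm (y), to 62 mm, brass screw plates either side of the bridge; about 0.24 to 0.43 kg. Starts standing in a dish that is not its own. Origin: centre of its underside, z up. x and y along its sides.
- oval_capacitor: Motor-run capacitor: upright aluminium can of oval (stadium) plan, 76 mm long (x) by 46 mm wide (y), end radius 23 mm, 64 mm tall, small brass tabs standing 9 mm above the black top; 0.21 to 0.38 kg. Starts standing in a dish that is not its own. Origin: centre of its underside, z up. x along the oval's length; either way round is alike.
- round_dish: Shallow open dish of grey plastic, fixed to the desk, 12 mm high over all, floor 4 mm thick, rim wall 4 mm thick; round, 104 mm outside and 96 mm inside diameter. Origin: centre of its underside, z up.
- square_dish: Shallow open dish of grey plastic, fixed to the desk, 12 mm high over all, floor 4 mm thick, rim wall 4 mm thick; square, 104 mm outside and 96 mm inside. Origin: centre of its underside, z up. x and y along its sides.
- oblong_dish: Shallow open dish of grey plastic, fixed to the desk, 12 mm high over all, floor 4 mm thick, rim wall 4 mm thick; oblong rectangle, outside 116 mm (x) by 74 mm (y), inside 108 by 66 mm. Origin: centre of its underside, z up. x along its length.
- mat: Plain flat cork mat, 110 x 110 mm, 4 mm thick, no rim, fixed to the desk and empty: a free spot to stand one part on meanwhile. Origin: centre of its underside, z up. x and y along its sides.
- mug: Bystander: blue coffee mug, 82 mm diameter, 95 mm tall, handle at its +y side, beyond the dishes; loose. Origin: centre of its underside, z up.
- pen_cup: Bystander: dark round pen cup, 72 mm diameter, 90 mm tall, pens up to 150 mm, at the right; loose. Origin: centre of its underside, z up.
- tape_measure: Bystander: black and yellow tape measure standing on edge, 65 x 34 x 62 mm (x, y, z), at the left; loose. Origin: centre of its underside, z up.
Mind the look-alikes: they are no part of the job. What is shaped like the round_dish but green or turquoise is not meant.

How it is judged:
At the end, for the whole second after the job is handed in: Each part stands upright (within 0.12 rad) on the floor of the dish of its own shape, its centre within 15 mm of the dish's centre, the oval capacitor's length within 0.3 rad of the oblong dish's length; all released and at rest (horizontal distance between round_capacitor and round_dish below 0.015 m and z of round_capacitor in the frame of round_dish below 0.009 m and angle between each of round_capacitor, contactor, oval_capacitor's own z axis and vertical below 0.12 rad and linear speed of each of round_capacitor, contactor, oval_capacitor below 0.02 m/s and angular speed of each of round_capacitor, contactor, oval_capacitor below 0.15 rad/s and horizontal distance between contactor and square_dish below 0.015 m and z of contactor in the frame of square_dish below 0.009 m and horizontal distance between oval_capacitor and oblong_dish below 0.015 m and z of oval_capacitor in the frame of oblong_dish below 0.009 m and angle between the x axis of oval_capacitor and the x axis of oblong_dish, either way round below 0.3 rad); the robot touches nothing.
It fails at once if a service part is tipped over (angle between any of round_capacitor, contactor, oval_capacitor's own z axis and vertical above 0.7 rad).
It fails at once if a service part is dropped (falls free by more than about 3 cm) ((linear speed of round_capacitor above 0.8 m/s and contact force between the fingers and round_capacitor below 0.05 N) or (linear speed of contactor above 0.8 m/s and contact force between the fingers and contactor below 0.05 N) or (linear speed of oval_capacitor above 0.8 m/s and contact force between the fingers and oval_capacitor below 0.05 N)).
It fails at once if the mug, pen cup or tape measure is shifted by more than 3 cm or knocked over (distance of any of mug, pen_cup, tape_measure from where it was at the start of the episode above 0.03 m or angle between any of mug, pen_cup, tape_measure's own z axis and vertical above 0.5 rad).
It also fails if it takes over 102 s, if anything falls off the work surface, if the arm or the gripper's body presses on something with over 40 N, if the wrist force passes 120 N, or if a joint passes its speed limit or range.

### The arm

A 6-joint arm with a two-finger parallel gripper is mounted at the origin on the work surface. World frame = base frame: x ahead of the robot, y to its left, z up, the work surface at z = 0. Lengths are in m, angles in rad, forces in N, time in s.
With the tool pointing down it reaches from about 0.35 to 0.85 m from the base axis. Payload 8.1 kg.
Tool frame: the origin (TCP) lies at the very end of the fingers, on their centre line; the grasp point (between the pads) lies 19 mm behind it; z points along the fingers, y is the line along which they close (so a half turn about z gives the same grasp; the last joint's range is limited). The gripper opens to 93 mm and grips with 3 to 60 N. Pads are 15 mm wide; open, the fingers measure 128 mm over their backs; the gripper's body (75 mm by 188 mm) begins 65 mm behind the grasp point.
Start: joints at [1.211, 0.13, 1.488, -0, 1.523, -0.085], TCP at [0.163, 0.577, 0.185] pointing down, gripper open.
Joint ranges: [-2.96, 2.96], [-0.89, 2.26], [0.02, 2.5], [-1.34, 4.48], [0, 2.73], [-2.66, 2.66]. Speed limits (rad/s): [2.39, 2.39, 2.79, 3.14, 3.14, 3.14].

### API

Orientations are given as a rotation vector (axis times angle).
In Python, from plant import robot gives the robot as it stands. The module is installed in compiled form; this text tells all that it offers.
- The arm moves only by the tool play_rows, never from a script. Its argument "increments" is text: rows parted by semicolons, each of 5 numbers parted by spaces: the shift along the tool's x, y, z in mm, then the turn about the tool's z in degrees, then the closure, from -1 (fully open) to 1 (shut). In form: dx dy dz yaw claw; .... A call has 1 to 20 rows; each row is the pose to reach, as a shift and turn from the pose commanded when the call began, along the tool's axes at that moment; what a row does not reach only later rows make up. A row lasts 1/10 s, in which the tool goes at most 50 mm and 8.59 degrees, less where a joint would pass 70% of its speed; a pose out of reach is approached as far as the arm can. A call with a gripper value outside its range is refused whole. The fingers move at their own pace and stop on an object; "force" is the grip in N (left out, the last holds). Time passes only in rows, so rows that repeat a pose let the fingers close. It gives the time, the measured TCP pose, the force, the opening and the grip force at its end, in the units of the state.
- robot.read_state(): the state, without advancing time (a new reading comes with each control period).
- robot.read_camera(name): name is "scene" or "top" or "wrist"; returns the picture (480x640x3 uint8, blue, green, red); there is no depth.
- robot.calibration(name): a dict with "vertical_fov" (degrees; the focal length in pixels is half the picture's height over the tangent of half this angle, whatever the lens; pixels are square), "cx", "cy" (the principal point, pixels), "D" ([k1, k2, p1, p2, k3] as OpenCV has them; the pictures are not rectified), "rvec" (rotation vector, rad) and "tvec" (3), from world to camera coordinates, as OpenCV has them. Camera axes: x right, y down, z forward; pixel columns grow to the right and rows downward; lengths in m; the calibration is good to about 2 mm. A picture is of the moment at which its call begins: read the wrist's pose just before it. calibration takes no time and is no camera call; for the wrist camera it gives the pose at the moment of the call.
- robot.close_job(): hands the job in; it is judged then, once.
Trained networks look in the newest picture that a camera, given by its name, has taken for a name from the list of things; names that differ only in an ending like _2 or _b are one class to them, and where a whole thing is asked for, a point or a joint stands for the part that bears it (a point fixed in the world has none). Each returns a list of dicts, best first, with "conf" (0 to 1); they miss things now and then, are a little off and sometimes report something else, mostly with a low value. They report only what shows in the picture. A call takes as long as a camera call. They do not tell look-alikes from the thing itself.
- robot.recognise(camera, query): "centre" ([x, y, z] in m, in world coordinates, good to about 4 mm: the middle of the surface that is visible of it).
- robot.regions_of(camera, query): "pixels" (480x640 bool, what is visible of it).
- robot.landmark_of(camera, query): "centre" ([x, y, z] in m, in world coordinates, good to about 4 mm: a listed point, or the origin of a listed thing).
The state is a dict: "t": time; "q": joint angles; "dq": joint speeds; "joint_torque": joint torques, N m; "tool_pos": TCP position; "orientation": TCP orientation; "force": force on the tool from outside, world axes, zero at the start; "wrist_torque": the same for the moment, N m; "opening": finger opening in m; "gripper_force": force on a finger pad.
Only numpy, scipy, OpenCV 4.12 (cv2) and the standard library are available. Lean on these libraries where they do the work, as an engineer would, in place of code of your own. Each camera call takes 0.05 s, during which the arm holds its last target. There are 200 camera calls.

## Working session

There is one attempt and no reset: what is moved stays moved. The work goes in short steps, Python scripts to look and compute and a tool call to move; the robot and the scene stay as the last step left them, time stands still between calls to the robot, and variables do not carry over. Pictures are saved under pics/ and viewed, at most 14 in all, crops included, and the job is handed in when it is done.

Besides the shell and the picture viewer there is one more tool, called as name(argument=value, ...) on one line, values as JSON. play_rows: Moves the arm, as the interface text tells. Its arguments: {"type":"object","properties":{"increments":{"type":"string"},"force":{"type":"number"}},"required":["increments"]}

```bash
mkdir -p pics; python3 - <<'E'
from plant import robot
import cv2,numpy as np
s=robot.read_state();print(s['t'],s['tool_pos'],s['orientation'],s['opening'])
for c in ['scene','top']:
    im=robot.read_camera(c);cv2.imwrite(f'pics/{c}0.png',im)
    cal=robot.calibration(c);print(c,{k:np.round(v,3).tolist() for k,v in cal.items()})
for n in ['round_capacitor','contactor','oval_capacitor','round_dish','square_dish','oblong_dish','mat','mug','pen_cup','tape_measure']:
    for d in robot.landmark_of('top',n)[:3]: print(n,np.round(d['centre'],3),round(d['conf'],2))
print(robot.read_state()['t'])
E
```

```text
0.0 [0.16254769 0.57690168 0.18348571] [-4.30095044e-01 -3.11161786e+00  2.86234198e-03] 0.09309995866543715
scene {'vertical_fov': 46.527, 'cx': 319.595, 'cy': 235.289, 'D': [-0.083, 0.0, 0.0, 0.0, 0.0], 'rvec': [1.12, 2.416, -0.978], 'tvec': [0.285, -0.277, 1.629]}
top {'vertical_fov': 51.306, 'cx': 328.27, 'cy': 228.917, 'D': [-0.12, 0.0, 0.0, 0.0, 0.0], 'rvec': [2.146, -2.099, 0.205], 'tvec': [0.042, 0.526, 1.178]}
round_capacitor [ 0.479 -0.138  0.001] 0.57
contactor [0.415 0.32  0.003] 0.88
oval_capacitor [ 0.479 -0.358  0.005] 0.76
oval_capacitor [0.412 0.317 0.004] 0.68
round_dish [0.458 0.462 0.002] 0.96
round_dish [0.302 0.493 0.001] 0.96
round_dish [ 0.268  0.312 -0.   ] 0.95
square_dish [ 0.48  -0.36   0.006] 0.63
square_dish [ 0.484 -0.366 -0.004] 0.57
square_dish [0.418 0.321 0.004] 0.2
oblong_dish [ 0.483 -0.134 -0.   ] 0.84
oblong_dish [0.412 0.319 0.003] 0.46
mat [ 0.555  0.144 -0.001] 0.87
mug [ 0.764 -0.056  0.002] 0.67
mug [0.674 0.382 0.002] 0.33
pen_cup [ 0.666 -0.383 -0.003] 0.83
tape_measure [0.676 0.383 0.   ] 0.88
0.6
```

View pics/top0.png

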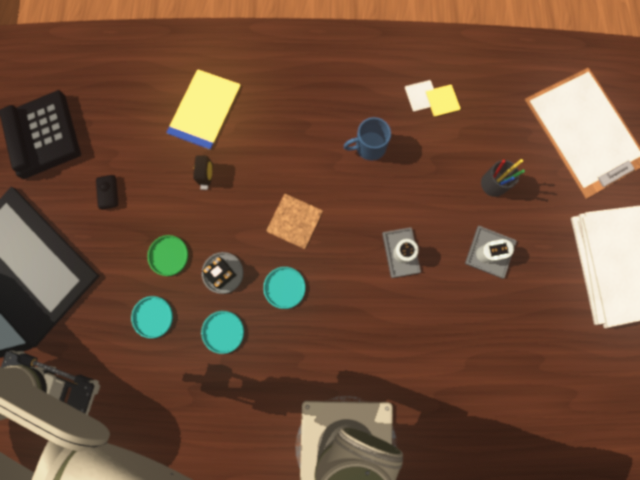

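View pics/scene0.png

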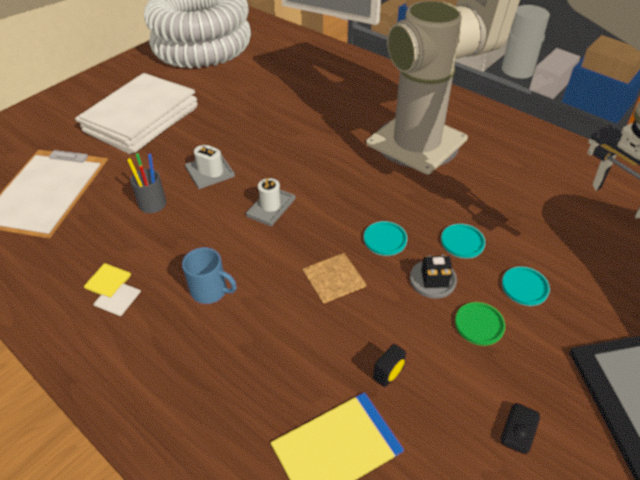

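The parts are in these dishes in the top view:
- contactor in the grey round dish at (222,272)
- round capacitor in the oblong dish at (402,252)
- oval capacitor in the square dish at (491,251)

The round look-alikes are green at (168,255) and turquoise at (285,287), (152,317) and (223,332). The grey one at (222,272) fits, since round_dish is grey. I'll confirm this in a rectified crop and measure yaws.

```bash
cat > h.py <<'E'
from plant import robot
import cv2,numpy as np
def cam(c):
    k=robot.calibration(c);f=240/np.tan(np.radians(k['vertical_fov']/2))
    K=np.array([[f,0,k['cx']],[0,f,k['cy']],[0,0,1]])
    return K,np.array(k['D'],float),np.array(k['rvec'],float),np.array(k['tvec'],float)
def proj(P,C): return cv2.projectPoints(np.array(P,float).reshape(-1,1,3),C[2],C[3],C[0],C[1])[0].reshape(-1,2)
def ground(px,z,C):
    n=cv2.undistortPoints(np.array(px,float).reshape(-1,1,2),C[0],C[1]).reshape(-1,2)
    R=cv2.Rodrigues(C[2])[0];o=-R.T@C[3];d=np.c_[n,np.ones(len(n))]@R
    return o+d*((z-o[2])/d[:,2])[:,None]
def rect(im,C,x,y,z,half=.09,N=260):
    # world patch at height z: up = +x, left = +y
    a=np.linspace(half,-half,N);X,Y=np.meshgrid(a,a,indexing='ij')
    p=proj(np.c_[(x+X).ravel(),(y+Y).ravel(),np.full(N*N,z)],C).astype(np.float32).reshape(N,N,2)
    return cv2.remap(im,p[...,0],p[...,1],cv2.INTER_CUBIC)
E
python3 - <<'E'
from h import *
im=cv2.imread('pics/top0.png');C=cam('top')
out=[]
for z in (.012,.066):
    r=[]
    for x,y in [(.415,.32),(.48,-.136),(.48,-.36)]:
        a=rect(im,C,x,y,z)
        for k in range(0,260,29): a[k,:3]=a[:3,k].mean()*0+np.array([0,0,255])
        r.append(a)
    out.append(np.hstack(r))
cv2.imwrite('pics/rect0.png',np.vstack(out))
R=cv2.Rodrigues(C[2])[0];print(-R.T@C[3])
for n in ['round_dish','square_dish','oblong_dish','mat']:
    for d in robot.regions_of('top',n)[:4]:
        m=d['pixels'].astype(np.uint8)
        c=max(cv2.findContours(m,0,2)[0],key=cv2.contourArea).reshape(-1,2)
        g=ground(c,.012 if n!='mat' else .004,C)[:,:2]
        (cx,cy),(w,h),an=cv2.minAreaRect((g*1000).astype(np.float32))
        print(n,round(d['conf'],2),round(cx),round(cy),round(w),round(h),round(an,1),im[m>0].mean(0).round())
for n in ['contactor','oval_capacitor','round_capacitor']:
    for d in robot.regions_of('top',n)[:3]:
        m=d['pixels'];print(n,round(d['conf'],2),np.argwhere(m).mean(0)[::-1],m.sum())
E
```

```text
[0.29234263 0.05408929 1.25635278]
round_dish 0.96 303 491 97 101 30.3 [166. 184.  67.]
round_dish 0.92 268 309 103 104 20.0 [162. 179.  67.]
round_dish 0.84 382 159 102 102 1.7 [162. 179.  67.]
round_dish 0.81 415 317 102 102 47.4 [85. 94. 99.]
square_dish 0.85 483 -361 106 108 69.1 [110. 119. 126.]
oblong_dish 0.85 478 -131 117 74 11.3 [114. 123. 130.]
mat 0.85 555 139 110 114 66.2 [ 91. 145. 205.]
contactor 0.88 [218.93642612 272.56013746] 582
contactor 0.25 [399.52674067 252.82038345] 991
oval_capacitor 0.69 [494.42203147 250.7167382 ] 699
round_capacitor 0.8 [404.49104859 250.47314578] 391
```

View pics/rect0.png

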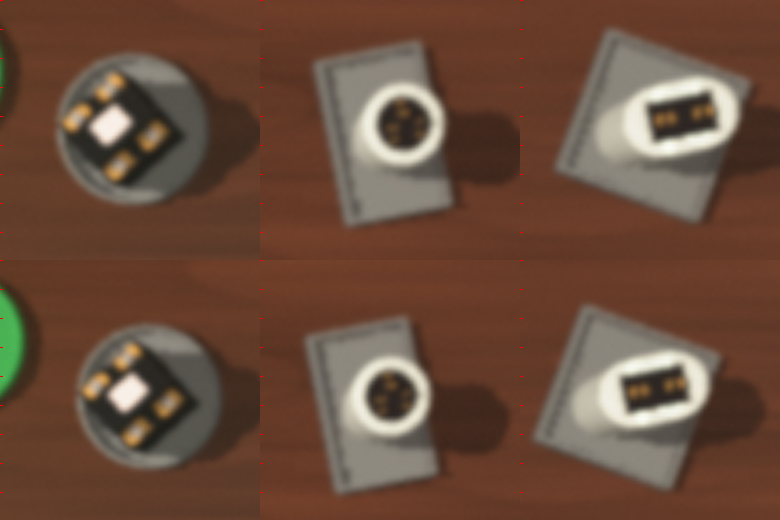

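The crop confirms the contactor stands in the grey round dish, the round can in the oblong dish (long axis about 11° from x) and the oval can in the square dish (edges about -21°). I'll add a move planner and go above the contactor first.

```bash
cat >> h.py <<'E'
def plan(x,y,z,yawdeg):
    """shift in tool mm and turn deg to put TCP at x,y,z with tool y along world yaw (mod 180)"""
    s=robot.read_state();R=cv2.Rodrigues(np.array(s['orientation'],float))[0]
    d=R.T@(np.array([x,y,z])-s['tool_pos'])*1000
    y0=np.degrees(np.arctan2(R[1,1],R[0,1]))
    t=-((yawdeg-y0+90)%180-90)
    print('t',round(s['t'],2),'tcp',np.round(s['tool_pos'],4),'yaw',round(y0,1),'F',np.round(s['force'],1),'-> move',np.round(d,1),'turn',round(t,1),'q6',round(s['q'][5],2))
E
python3 -c "
from h import *
plan(.413,.321,.25,49)"
```

```text
t 0.95 tcp [0.1628 0.5775 0.1846] yaw 74.3 F [0.3 0.6 0.6] -> move [-310.4 -179.   -65.4] turn 25.3 q6 -0.09
```

play_rows(increments="-30 -18 -20 3 -1;-70 -40 -40 8 -1;-110 -64 -65 14 -1;-150 -87 -65 20 -1;-190 -110 -65 25 -1;-230 -133 -65 25 -1;-270 -156 -65 25 -1;-300 -173 -65 25 -1;-310 -179 -65 25 -1;-310 -179 -65 25 -1;-310 -179 -65 25 -1", force=25)

```text
t: 2.05
tool_pos: [0.412, 0.3218, 0.2495]
orientation: [-1.093, -2.944, -0.001]
force: [0.1, 0.2, -0.7]
opening: 0.0931
gripper_force: 0.0
```

```bash
cat >> h.py <<'E'
def look(name,x,y,z):
    C=cam('wrist');im=robot.read_camera('wrist');cv2.imwrite(f'pics/{name}.png',im)
    np.savez(f'pics/{name}.npz',*C)
    a=rect(im,C,x,y,z,.08,320)
    cv2.imwrite(f'pics/{name}_v.png',np.hstack([cv2.resize(im,(427,320)),a]))
    return im,C
E
python3 - <<'E'
from h import *
im,C=look('w1',.413,.321,.066)
plan(.413,.321,.25,49)
for q in ['contactor','round_dish']:
    for d in robot.landmark_of('wrist',q)[:2]: print(q,np.round(d['centre'],4),round(d['conf'],2))
E
```

```text
t 2.1 tcp [0.4117 0.3221 0.2496] yaw 49.3 F [-0.4  0.4 -0.7] -> move [-1.7 -0.  -0.4] turn 0.3 q6 -0.3
contactor [0.4175 0.3192 0.0011] 0.91
round_dish [ 0.266   0.3097 -0.0004] 0.89
round_dish [ 0.4571  0.4604 -0.0009] 0.78
```

View pics/w1_v.png

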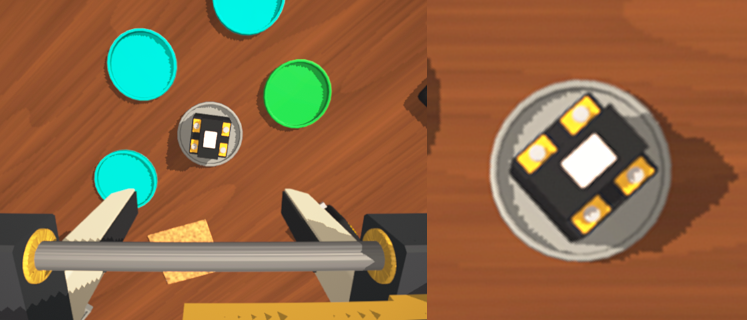

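The wrist view shows the contactor in the grey dish, its label centre at about (162,161) in the rectified pane. I'll fit the label and the dish numerically.

```bash
cat >> h.py <<'E'
def blob(mask,C,z,tag):
    c=max(cv2.findContours(mask.astype(np.uint8),0,cv2.CHAIN_APPROX_NONE)[0],key=cv2.contourArea).reshape(-1,2)
    g=(ground(c,z,C)[:,:2]*1000).astype(np.float32)
    (x,y),(w,h),a=cv2.minAreaRect(g)
    e=cv2.fitEllipse(g);mc=cv2.minEnclosingCircle(g)
    print(tag,'rect',np.round([x,y,w,h,a],1),'ell',np.round([*e[0],*e[1],e[2]],1),'circ',np.round([*mc[0],mc[1]],1))
def seg(q,C,z,near):
    for d in robot.regions_of('wrist',q)[:6]:
        m=d['pixels'];ij=np.argwhere(m).mean(0)[::-1]
        if np.linalg.norm(ground([ij],z,C)[0][:2]-near)<.08: blob(m,C,z,q+' %.2f'%d['conf'])
E
python3 - <<'E'
from h import *
im=cv2.imread('pics/w1.png');C=list(np.load('pics/w1.npz').values())
w=proj([[.4125,.320,.066]],C)[0].astype(int)
m=(im.min(2)>200).astype(np.uint8);n,l=cv2.connectedComponents(m);blob(l==l[w[1],w[0]],C,.066,'label')
seg('round_dish',C,.012,[.413,.32]);seg('contactor',C,.066,[.413,.32])
E
```

```text
label rect [412.5 320.1  16.1  22.3  42. ] ell [412.5 320.1  17.7  25.8  41.5] circ [412.6 320.1  13. ]
round_dish 0.69 rect [415.  317.5 102.1 102.8  49.2] ell [414.7 317.9 102.3 102.8  36.9] circ [414.8 318.1  52.1]
```

```bash
python3 -c "
from h import *
plan(.4125,.3201,.022,42.5)"
```

```text
t 2.3 tcp [0.4118 0.3221 0.2496] yaw 49.4 F [-0.8  0.2  0.1] -> move [ -1.9  -1.  227.6] turn 6.9 q6 -0.3
```

play_rows(increments="-2 -1 0 7 -1;-2 -1 40 7 -1;-2 -1 80 7 -1;-2 -1 120 7 -1;-2 -1 150 7 -1;-2 -1 180 7 -1;-2 -1 205 7 -1;-2 -1 220 7 -1;-2 -1 228 7 -1;-2 -1 228 7 -1;-2 -1 228 7 1;-2 -1 228 7 1;-2 -1 228 7 1;-2 -1 228 7 1;-2 -1 228 7 1;-2 -1 228 7 1;-2 -1 228 7 1;-2 -1 228 7 1", force=25)

```text
t: 4.1
tool_pos: [0.4134, 0.319, 0.0215]
orientation: [-1.271, -2.873, 0.0]
force: [-0.4, 0.9, 0.7]
opening: 0.0335
gripper_force: 0.0
```

```bash
python3 -c "
from h import *
plan(.555,.1415,.15,66)"
```

```text
t 4.1 tcp [0.4134 0.319  0.0215] yaw 42.3 F [-0.4  0.9  0.7] -> move [-226.6  -14.5 -128.5] turn -23.7 q6 -0.18
```

The opening went to 33 mm with no force, so the fingers missed. I'll look before moving.

```bash
python3 - <<'E'
from h import *
a=robot.read_camera('wrist');b=robot.read_camera('top');print(robot.read_state()['opening'],robot.read_state()['gripper_force'])
C=cam('top');r=cv2.resize(b[200:340,130:330],(686,480))[:,:500]
cv2.imwrite('pics/chk1.png',np.hstack([cv2.resize(a,(427,320)),cv2.resize(r,(333,320))]))
E
```

```text
0.029906068922033683 24.993811547756195
```

View pics/chk1.png

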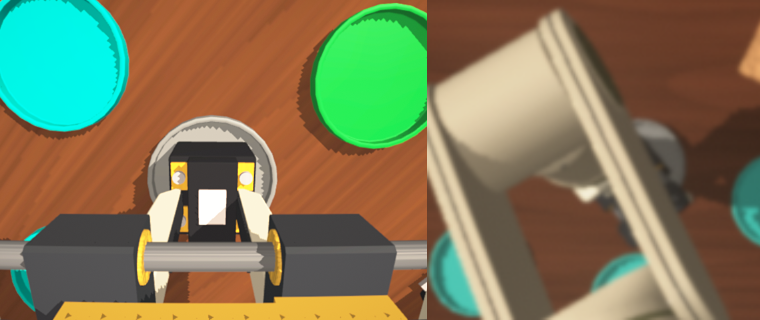

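```bash
python3 - <<'E'
from h import *
s=robot.read_state();C=cam('wrist');R=cv2.Rodrigues(np.array(s['orientation']))[0];p=s['tool_pos']
im=robot.read_camera('wrist');print(p,s['opening'],s['force'])
for o in [(0,.015,0),(0,-.015,0),(0,.015,-.03),(0,-.015,-.03),(0,.03,0),(0,-.03,0)]:
    u=proj([p+R@np.array(o)],C)[0];print(o,u.round());cv2.circle(im,tuple(int(v) for v in u),4,(0,0,255),1)
a=np.radians(42.3)
def W(x,y,z): # contactor frame: x along bridge (-48)
    ex=np.array([np.sin(a),-np.cos(a),0]);ey=np.array([np.cos(a),np.sin(a),0]);return np.array([.4125,.3201,.004+z])+ex*x+ey*y
for zz,yy,c in [(.062,.015,(0,255,0)),(.048,.028,(255,0,255)),(0,.028,(255,128,0))]:
    q=proj([W(x,y,zz) for x,y in [(-.028,-yy),(.028,-yy),(.028,yy),(-.028,yy)]],C).astype(int)
    cv2.polylines(im,[q],True,c,1)
cv2.imwrite('pics/chk2.png',cv2.resize(im[150:480,150:500],(800,600*0+754))[:600])
E
```

```text
[0.41382917 0.31930849 0.02172394] 0.029906068922033683 [3.20078773 2.47678404 2.45319388]
(0, 0.015, 0) [346. 275.]
(0, -0.015, 0) [287. 275.]
(0, 0.015, -0.03) [351. 299.]
(0, -0.015, -0.03) [283. 299.]
(0, 0.03, 0) [376. 275.]
(0, -0.03, 0) [257. 275.]
```

View pics/chk2.png

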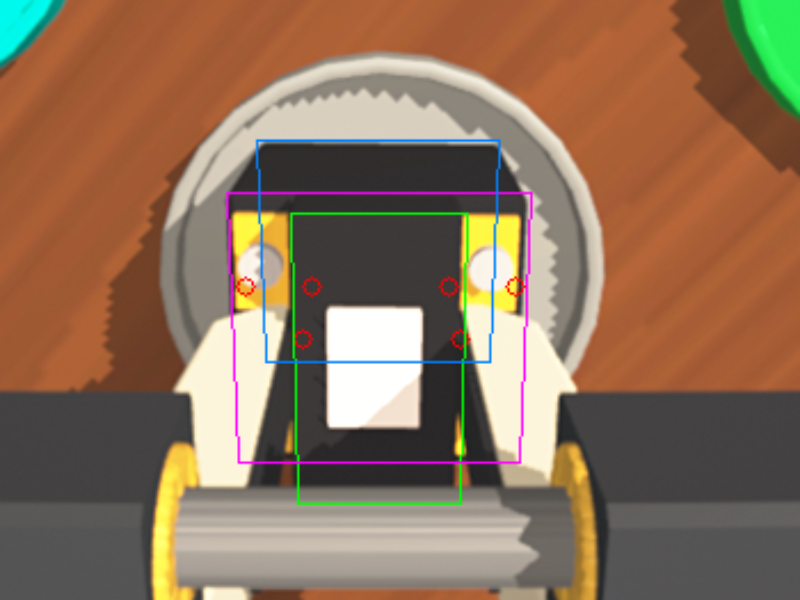

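The contactor model fits the picture exactly. The fingers closed through the base block onto the bridge with about 25 N and no base contact, which isn't a grasp I trust. I'll reopen, rise, turn 90° and grip the contactor along its 56 mm bridge length.

play_rows(increments="0 0 0 0 -1;0 0 0 0 -1;0 0 0 0 -1;0 0 0 0 -1;0 0 0 0 -1;0 0 0 0 -1;0 0 0 0 -1;0 0 0 0 -1;0 0 0 0 -1;0 0 -40 0 -1;0 0 -80 8 -1;0 0 -110 16 -1;0 0 -110 24 -1;0 0 -110 32 -1;0 0 -110 40 -1;0 0 -110 48 -1;0 0 -110 56 -1;0 0 -110 64 -1;0 0 -110 72 -1;0 0 -110 80 -1")

```text
t: 6.25
tool_pos: [0.4134, 0.319, 0.1315]
orientation: [2.825, 1.375, -0.0]
force: [-0.2, -0.2, 0.3]
opening: 0.0929
gripper_force: 0.0
```

```bash
python3 - <<'E'
from h import *
im,C=look('w2',.413,.32,.066)
w=proj([[.4125,.320,.066]],C)[0].astype(int);print(w)
m=(im.min(2)>190).astype(np.uint8)
n,l,st,ce=cv2.connectedComponentsWithStats(m)
for i in range(1,n):
    if st[i,4]>150: blob(l==i,C,.066,'b%d'%i)
plan(.4125,.3201,.024,-47.7)
E
```

```text
[311 238]
b1 rect [436.7 361.4  12.6  58.3  66.9] ell [420.5 324.   87.1  92.8 152.2] circ [434.3 355.6  29.2]
b6 rect [412.1 319.9  16.6  22.5  42. ] ell [412.1 319.9  18.5  26.4  42.6] circ [412.2 320.1  13.5]
b9 rect [284.9 338.1  96.   24.7   5.8] ell [282.4 339.8  23.9  89.   96. ] circ [284.5 342.3  48.2]
b10 rect [462.  197.4  25.8  98.1   8. ] ell [464.7 192.6  24.7  96.7   8.2] circ [468.2 198.4  49.4]
t 6.3 tcp [0.4134 0.319  0.1315] yaw -38.6 F [-0.5 -0.8 -0.1] -> move [  0.3  -1.4 107.5] turn 9.1 q6 1.23
```

Contactor unmoved (label at 412, 320). Descend and grip along the bridge.

play_rows(increments="0 -1 0 5 -1;0 -1 20 9 -1;0 -1 55 9 -1;0 -1 85 9 -1;0 -1 100 9 -1;0 -1 107 9 -1;0 -1 107 9 -1;0 -1 107 9 1;0 -1 107 9 1;0 -1 107 9 1;0 -1 107 9 1;0 -1 107 9 1;0 -1 107 9 1;0 -1 107 9 1;0 -1 107 9 1", force=25)

```text
t: 7.8
tool_pos: [0.4128, 0.3199, 0.0249]
orientation: [-2.92, -1.158, -0.001]
force: [-2.4, 0.9, 4.3]
opening: 0.0559
gripper_force: 24.9
```

```bash
python3 -c "
from h import *
print(robot.read_state()['opening'],robot.read_state()['gripper_force'])
plan(.555,.1405,.0265,-24)"
```

```text
0.055907562455469156 24.9434494972229
t 7.8 tcp [0.4128 0.3199 0.0249] yaw -46.7 F [-2.4  0.9  4.3] -> move [-19.4 228.2  -1.6] turn -22.7 q6 1.38
```

play_rows(increments="0 0 -10 0 1;0 0 -30 0 1;0 0 -50 0 1;-1 10 -60 -1 1;-2 25 -60 -3 1;-4 45 -60 -5 1;-6 65 -60 -7 1;-7 85 -60 -9 1;-9 105 -60 -11 1;-11 125 -60 -13 1;-12 145 -60 -15 1;-14 165 -60 -17 1;-16 185 -60 -19 1;-17 203 -60 -21 1;-18 217 -60 -22 1;-19 225 -60 -23 1;-19 228 -60 -23 1;-19 228 -60 -23 1")

```text
t: 9.6
tool_pos: [0.5548, 0.1402, 0.0842]
orientation: [-2.632, -1.715, 0.001]
force: [0.2, -0.5, -2.5]
opening: 0.0557
gripper_force: 24.9
```

play_rows(increments="0 0 10 0 1;0 0 25 0 1;0 0 40 0 1;0 0 50 0 1;0 0 56 0 1;0 0 58 0 1;0 0 59 0 1;0 0 59 0 1;0 0 59 0 1;0 0 59 0 -1;0 0 59 0 -1;0 0 59 0 -1;0 0 59 0 -1;0 0 59 0 -1;0 0 59 0 -1;0 0 40 0 -1;0 0 0 0 -1;0 0 -50 0 -1;0 0 -80 0 -1")

```text
t: 11.5
tool_pos: [0.5564, 0.1408, 0.1687]
orientation: [2.63, 1.716, 0.006]
force: [0.8, 0.2, 0.6]
opening: 0.0931
gripper_force: 0.0
```

```bash
python3 - <<'E'
from h import *
im,C=look('w3',.555,.1405,.066)
m=(im.min(2)>190).astype(np.uint8);n,l,st,ce=cv2.connectedComponentsWithStats(m)
for i in range(1,n):
    if st[i,4]>150: blob(l==i,C,.066,'b%d'%i)
for d in robot.landmark_of('wrist','contactor')[:2]: print(np.round(d['centre'],4),d['conf'])
plan(.478,-.131,.2,11)
E
```

```text
b6 rect [554.7 140.6  16.8  22.3  65.6] ell [554.5 140.5  18.5  26.4  63.6] circ [554.4 140.4  13.5]
b9 rect [403.8 115.8 111.5  29.1  19.5] ell [397.6 116.2  28.  109.9 110.1] circ [401.7 121.8  56.1]
b10 rect [640.6  10.4  29.  113.5  23.4] ell [645.2   6.   28.  111.6  22.8] circ [647.2  13.3  57.1]
[0.5563 0.1399 0.004 ] 0.65
t 11.6 tcp [0.5588 0.1412 0.1713] yaw -23.7 F [ 1.5 -0.4 -0.1] -> move [-281.5   35.9  -30. ] turn -34.7 q6 0.57
```

View pics/w3_v.png

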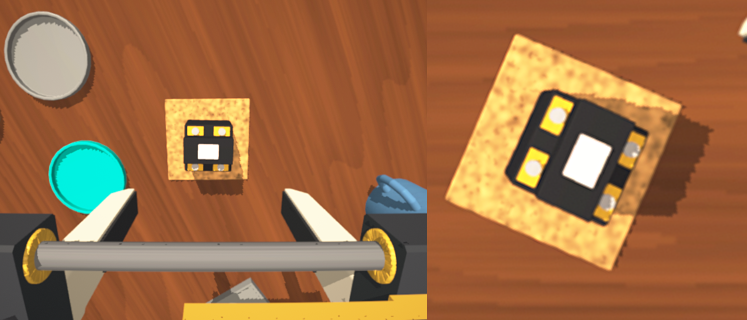

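Contactor stands upright mid-mat at (0.555, 0.1405), upright. Next, the round capacitor.

play_rows(increments="-10 2 -20 -3 -1;-40 6 -50 -10 -1;-80 11 -80 -18 -1;-120 16 -80 -26 -1;-160 21 -80 -34 -1;-200 26 -80 -35 -1;-240 31 -80 -35 -1;-270 35 -80 -35 -1;-281 36 -80 -35 -1;-281 36 -80 -35 -1;-281 36 -80 -35 -1")

```text
t: 12.7
tool_pos: [0.475, -0.1303, 0.2441]
orientation: [-1.992, -2.428, -0.001]
force: [0.9, 0.1, 0.5]
opening: 0.093
gripper_force: 0.0
```

```bash
python3 - <<'E'
from h import *
im,C=look('w4',.478,-.131,.072)
seg('oblong_dish',C,.012,[.478,-.131]);seg('round_capacitor',C,.072,[.478,-.131]);seg('square_dish',C,.012,[.483,-.361])
for d in robot.landmark_of('wrist','round_capacitor')[:2]: print(np.round(d['centre'],4),d['conf'])
plan(.478,-.131,.03,11)
E
```

```text
oblong_dish 0.59 rect [ 477.  -132.8  116.1   75.    11.2] ell [ 477.5 -132.9   85.8  132.   101.8] circ [ 476.9 -132.3   68.1]
round_capacitor 0.83 rect [ 473.5 -132.9   51.    58.    11.3] ell [ 473.8 -134.    50.6   58.     9.7] circ [ 472.2 -133.5   29.6]
square_dish 0.97 rect [ 474.1 -308.2   83.    38.9   11.4] ell [ 468.2 -314.8   37.7   83.5   92.8] circ [ 477.6 -325.9   41.5]
[ 0.4731 -0.1356  0.0058] 0.64
t 12.95 tcp [ 0.4752 -0.1301  0.2445] yaw 11.4 F [ 0.   0.1 -0.7] -> move [ -1.5   2.5 214.5] turn 0.4 q6 -0.57
```

View pics/w4_v.png

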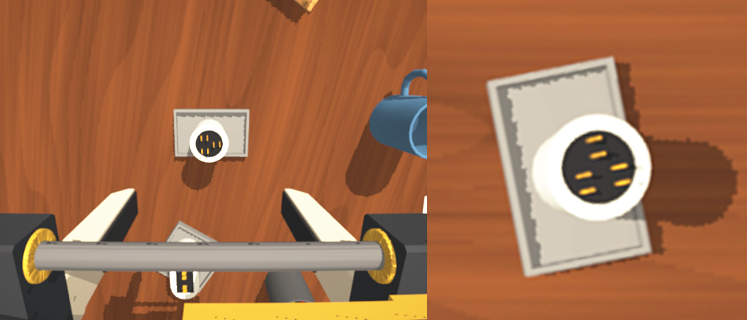

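Top rim of the can is at (172,167) in the pane, giving (0.4745, -0.137). The dish centre is (0.477, -0.133) at 11.2°. Grasping.

```bash
python3 -c "
from h import *
plan(.4745,-.137,.027,11.2)"
```

```text
t 12.95 tcp [ 0.4752 -0.1301  0.2445] yaw 11.4 F [ 0.   0.1 -0.7] -> move [ -6.7  -2.1 217.5] turn 0.2 q6 -0.57
```

play_rows(increments="-7 -2 20 0 -1;-7 -2 60 0 -1;-7 -2 100 0 -1;-7 -2 140 0 -1;-7 -2 170 0 -1;-7 -2 195 0 -1;-7 -2 210 0 -1;-7 -2 217 0 -1;-7 -2 217 0 -1;-7 -2 217 0 1;-7 -2 217 0 1;-7 -2 217 0 1;-7 -2 217 0 1;-7 -2 217 0 1;-7 -2 217 0 1;-7 -2 217 0 1;-7 -2 217 0 1;-7 -2 217 0 1")

```text
t: 14.75
tool_pos: [0.4747, -0.1385, 0.0278]
orientation: [1.992, 2.428, 0.001]
force: [1.2, 0.7, 2.5]
opening: 0.0492
gripper_force: 25.0
```

```bash
python3 -c "
from h import *
print(robot.read_state()['opening'],robot.read_state()['gripper_force'])
plan(.415,.3178,.028,49)"
```

```text
0.049246434041868924 24.99922513961792
t 14.75 tcp [ 0.4747 -0.1385  0.0278] yaw 11.3 F [1.2 0.7 2.5] -> move [ 4.591e+02  3.060e+01 -3.000e-01] turn -37.7 q6 -0.58
```

play_rows(increments="0 0 -10 0 1;0 0 -35 0 1;0 0 -60 0 1;10 1 -80 0 1;30 2 -80 0 1;60 4 -80 0 1;90 6 -80 0 1;120 8 -80 0 1;150 10 -80 0 1;180 12 -80 0 1;210 14 -80 0 1;240 16 -80 0 1;270 18 -80 0 1;300 20 -80 0 1;330 22 -80 0 1;360 24 -80 0 1;390 26 -80 0 1;415 28 -80 0 1;435 29 -80 0 1;450 30 -80 0 1")

```text
t: 16.75
tool_pos: [0.4151, 0.3098, 0.1075]
orientation: [-1.992, -2.429, 0.002]
force: [0.6, -0.4, -1.5]
opening: 0.0495
gripper_force: 25.0
```

play_rows(increments="9 0 0 0 1;9 0 10 0 1;9 0 30 0 1;9 0 50 0 1;9 0 65 0 1;9 0 74 0 1;9 0 78 0 1;9 0 79 0 1;9 0 79 0 1;9 0 79 0 1")

```text
t: 17.75
tool_pos: [0.4148, 0.318, 0.0295]
orientation: [1.993, 2.428, 0.002]
force: [-0.2, 0.5, -2.5]
opening: 0.0496
gripper_force: 25.0
```

```bash
python3 -c "
from h import *
plan(.415,.3178,.028,11.3)"
```

```text
t 17.75 tcp [0.4148 0.318  0.0295] yaw 11.3 F [-0.2  0.5 -2.5] -> move [-0.3  0.2  1.5] turn -0.0 q6 0.36
```

Position is right; release after about 1 mm more, then rise and check.

play_rows(increments="0 0 1 0 1;0 0 1 0 1;0 0 1 0 -1;0 0 1 0 -1;0 0 1 0 -1;0 0 1 0 -1;0 0 1 0 -1;0 0 1 0 -1;0 0 -20 0 -1;0 0 -60 0 -1;0 0 -110 0 -1;0 0 -160 0 -1;0 0 -200 0 -1;0 0 -215 0 -1;0 0 -215 0 -1")

```text
t: 19.25
tool_pos: [0.4155, 0.3185, 0.2465]
orientation: [1.992, 2.427, 0.008]
force: [0.4, 0.1, -0.8]
opening: 0.0928
gripper_force: 0.0
```

```bash
python3 - <<'E'
from h import *
im,C=look('w5',.415,.318,.072)
seg('round_dish',C,.012,[.415,.318]);seg('round_capacitor',C,.072,[.415,.318])
for d in robot.landmark_of('wrist','round_capacitor')[:2]: print(np.round(d['centre'],4),d['conf'])
plan(.483,-.361,.25,-21)
E
```

```text
round_dish 0.65 rect [414.9 317.8 102.4 102.1  37.2] ell [415.  318.  101.5 102.6 176.8] circ [414.9 317.9  51.9]
round_capacitor 0.64 rect [412.6 320.8  52.7  55.3  45.4] ell [413.4 321.6  50.8  56.6  10.7] circ [413.7 322.4  28.8]
[0.4099 0.3193 0.0045] 0.69
t 19.45 tcp [0.413  0.3169 0.2406] yaw 11.3 F [ 0.7  0.6 -0. ] -> move [-678.6  -63.6   -8.1] turn 32.3 q6 0.36
```

View pics/w5_v.png

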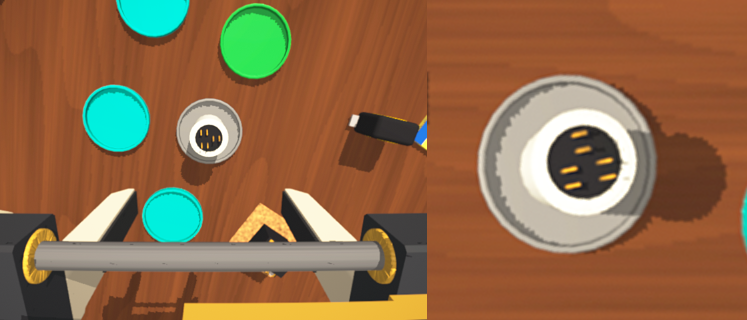

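Round capacitor stands at (0.414, 0.319), 1–2 mm from the dish centre. On to the oval one.

play_rows(increments="-20 -2 0 0 -1;-60 -6 -8 0 -1;-108 -10 -8 0 -1;-156 -15 -8 0 -1;-204 -19 -8 0 -1;-252 -24 -8 0 -1;-300 -28 -8 0 -1;-348 -33 -8 0 -1;-396 -37 -8 0 -1;-444 -42 -8 0 -1;-492 -46 -8 0 -1;-540 -51 -8 0 -1;-588 -55 -8 0 -1;-630 -59 -8 0 -1;-660 -62 -8 0 -1;-676 -64 -8 0 -1;-679 -64 -8 0 -1;-679 -64 -8 0 -1;-679 -64 -8 0 -1")

```text
t: 21.35
tool_pos: [0.4838, -0.3596, 0.2507]
orientation: [-1.991, -2.428, -0.001]
force: [0.6, -0.1, -0.1]
opening: 0.0927
gripper_force: 0.0
```

```bash
python3 - <<'E'
from h import *
im,C=look('w6',.481,-.362,.068)
seg('square_dish',C,.012,[.483,-.361]);seg('oval_capacitor',C,.068,[.481,-.362])
for d in robot.landmark_of('wrist','oval_capacitor')[:2]: print(np.round(d['centre'],4),d['conf'])
plan(.481,-.362,.25,11)
E
```

```text
square_dish 0.83 rect [ 482.4 -363.5  106.5  105.6   69.5] ell [ 482.7 -363.8  115.6  117.8  132.6] circ [ 482.4 -364.1   72.7]
oval_capacitor 0.83 rect [ 478.9 -360.1   45.1   77.2   11.3] ell [ 479.3 -361.2   46.6   81.2   10.8] circ [ 479.7 -360.    38.9]
[ 0.4796 -0.3622  0.0033] 0.89
t 21.55 tcp [ 0.4841 -0.3599  0.2518] yaw 11.3 F [ 0.5 -0.3 -0.1] -> move [-1.4 -3.5  1.8] turn 0.3 q6 -0.92
```

View pics/w6_v.png

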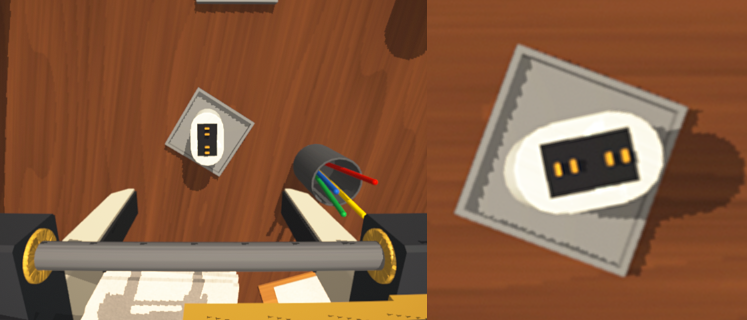

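Oval top at (163,163) in the pane gives (0.4795, -0.3635), and the jaw direction across its width is 11.5°. Square dish centre is (0.4825, -0.3635). Grasping.

```bash
python3 -c "
from h import *
plan(.4795,-.3632,.0265,11.5)"
```

```text
t 21.55 tcp [ 0.4841 -0.3599  0.2518] yaw 11.3 F [ 0.5 -0.3 -0.1] -> move [ -2.3  -5.2 225.3] turn -0.2 q6 -0.92
```

play_rows(increments="-2 -5 20 0 -1;-2 -5 60 0 -1;-2 -5 100 0 -1;-2 -5 140 0 -1;-2 -5 175 0 -1;-2 -5 200 0 -1;-2 -5 217 0 -1;-2 -5 224 0 -1;-2 -5 224 0 -1;-2 -5 224 0 1;-2 -5 224 0 1;-2 -5 224 0 1;-2 -5 224 0 1;-2 -5 224 0 1;-2 -5 224 0 1;-2 -5 224 0 1;-2 -5 224 0 1;-2 -5 224 0 1")

```text
t: 23.35
tool_pos: [0.4796, -0.3638, 0.0277]
orientation: [1.993, 2.428, 0.0]
force: [0.7, 0.8, 2.0]
opening: 0.0458
gripper_force: 25.0
```

```bash
python3 -c "
from h import *
print(robot.read_state()['opening'],robot.read_state()['gripper_force'])
plan(.477,-.1328,.0265,-78.8)"
```

```text
0.045765183187836116 24.997392296791077
t 23.35 tcp [ 0.4796 -0.3638  0.0277] yaw 11.3 F [0.7 0.8 2. ] -> move [227.1  42.5   1.2] turn -89.9 q6 -0.93
```

play_rows(increments="0 0 -10 0 1;0 0 -35 0 1;0 0 -60 0 1;6 1 -80 3 1;20 4 -80 9 1;35 7 -80 15 1;50 10 -80 21 1;65 13 -80 27 1;80 15 -80 33 1;95 18 -80 39 1;110 20 -80 45 1;125 23 -80 51 1;140 26 -80 57 1;155 29 -80 63 1;170 32 -80 69 1;185 35 -80 75 1;200 38 -80 81 1;214 40 -80 86 1;223 42 -80 89 1;227 43 -80 90 1")

```text
t: 25.35
tool_pos: [0.4767, -0.1319, 0.1076]
orientation: [-3.126, -0.307, 0.001]
force: [-0.6, -0.1, -1.6]
opening: 0.0454
gripper_force: 25.0
```

play_rows(increments="0 0 0 0 1;0 0 10 0 1;0 0 30 0 1;0 0 50 0 1;0 0 65 0 1;0 0 74 0 1;0 0 78 0 1;0 0 79 0 1;0 0 79 0 1;0 0 79 0 1")

```text
t: 26.35
tool_pos: [0.478, -0.133, 0.0294]
orientation: [3.126, 0.308, 0.002]
force: [0.2, -0.7, -3.3]
opening: 0.0453
gripper_force: 25.0
```

```bash
python3 -c "
from h import *
plan(.477,-.1328,.028,-78.8)"
```

```text
t 26.35 tcp [ 0.478  -0.133   0.0294] yaw -78.7 F [ 0.2 -0.7 -3.3] -> move [-0.9 -0.4  1.4] turn 0.1 q6 1.0
```

play_rows(increments="-1 0 1 0 1;-1 0 1 0 1;-1 0 1 0 -1;-1 0 1 0 -1;-1 0 1 0 -1;-1 0 1 0 -1;-1 0 1 0 -1;-1 0 1 0 -1;-1 0 -20 0 -1;-1 0 -60 0 -1;-1 0 -110 0 -1;-1 0 -160 0 -1;-1 0 -200 0 -1;-1 0 -215 0 -1;-1 0 -215 0 -1")

```text
t: 27.85
tool_pos: [0.4777, -0.1335, 0.2463]
orientation: [3.124, 0.308, 0.007]
force: [-0.5, -1.1, -0.0]
opening: 0.0934
gripper_force: 0.0
```

```bash
python3 - <<'E'
from h import *
im,C=look('w7',.477,-.1328,.068)
seg('oblong_dish',C,.012,[.477,-.133]);seg('oval_capacitor',C,.068,[.477,-.133])
for d in robot.landmark_of('wrist','oval_capacitor')[:2]: print(np.round(d['centre'],4),d['conf'])
plan(.5547,.1405,.22,-24.5)
E
```

```text
oblong_dish 0.59 rect [ 476.8 -132.2  118.7   75.4   11.8] ell [ 476.8 -132.5   84.4  141.4  101.6] circ [ 476.9 -133.1   68.2]
oval_capacitor 0.89 rect [ 479.6 -134.2   79.1   45.4   12.1] ell [ 478.6 -134.8   46.2   81.5  102.4] circ [ 479.7 -135.    39.6]
[ 0.4754 -0.1367  0.003 ] 0.97
[ 0.6664 -0.3849 -0.002 ] 0.53
t 28.05 tcp [ 0.475  -0.1324  0.2407] yaw -78.7 F [ 0.9  0.  -1.4] -> move [ 131.5 -252.1   20.8] turn -54.2 q6 1.0
```

View pics/w7_v.png

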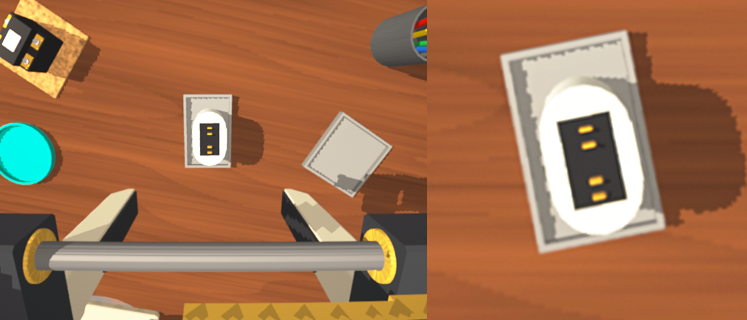

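Oval capacitor stands lengthwise at about (0.4765, -0.135), within 3 mm of the dish centre. Now the contactor, gripped along its bridge again.

play_rows(increments="10 -19 0 -5 -1;28 -54 0 -13 -1;48 -92 10 -21 -1;68 -130 20 -29 -1;88 -168 20 -37 -1;106 -204 20 -45 -1;120 -232 20 -53 -1;129 -247 20 -54 -1;132 -252 20 -54 -1;132 -252 20 -54 -1;132 -252 20 -54 -1")

```text
t: 29.15
tool_pos: [0.5563, 0.1387, 0.2231]
orientation: [2.648, 1.69, -0.002]
force: [-0.7, -0.5, 0.6]
opening: 0.0928
gripper_force: 0.0
```

```bash
python3 -c "
from h import *
plan(.5547,.1405,.0255,-24.4)"
```

```text
t 29.15 tcp [0.5563 0.1387 0.2231] yaw -24.9 F [-0.7 -0.5  0.6] -> move [  1.2  -2.2 197.6] turn -0.5 q6 0.59
```

play_rows(increments="1 -2 20 0 -1;1 -2 60 0 -1;1 -2 100 0 -1;1 -2 140 0 -1;1 -2 165 0 -1;1 -2 185 0 -1;1 -2 194 0 -1;1 -2 197 0 -1;1 -2 197 0 -1;1 -2 197 0 1;1 -2 197 0 1;1 -2 197 0 1;1 -2 197 0 1;1 -2 197 0 1;1 -2 197 0 1;1 -2 197 0 1;1 -2 197 0 1")

```text
t: 30.85
tool_pos: [0.5554, 0.1417, 0.0267]
orientation: [2.646, 1.694, 0.001]
force: [1.4, -0.1, 0.3]
opening: 0.0555
gripper_force: 25.0
```

```bash
python3 -c "
from h import *
print(robot.read_state()['opening'],robot.read_state()['gripper_force'])
plan(.4825,-.3637,.0265,-21)"
```

```text
0.0554898439646539 24.999569356441498
t 30.85 tcp [0.5554 0.1417 0.0267] yaw -24.7 F [ 1.4 -0.1  0.3] -> move [-4.896e+02  1.453e+02  2.000e-01] turn -3.7 q6 0.59
```

play_rows(increments="0 0 -10 0 1;0 0 -35 0 1;0 0 -65 0 1;0 0 -95 0 1;-10 3 -120 0 1;-30 9 -130 0 1;-60 18 -130 -1 1;-90 27 -130 -1 1;-120 36 -130 -2 1;-150 44 -130 -2 1;-180 53 -130 -3 1;-210 62 -130 -3 1;-240 71 -130 -4 1;-270 80 -130 -4 1;-300 89 -130 -4 1;-330 98 -130 -4 1;-360 107 -130 -4 1;-390 115 -130 -4 1;-420 124 -130 -4 1;-445 132 -130 -4 1")

```text
t: 32.85
tool_pos: [0.4877, -0.3187, 0.1563]
orientation: [-2.584, -1.784, 0.001]
force: [1.0, -0.2, -3.8]
opening: 0.0555
gripper_force: 25.0
```

play_rows(increments="-20 6 0 0 1;-35 10 0 0 1;-43 13 0 0 1;-45 13 0 0 1;-45 13 0 0 1;-45 13 15 0 1;-45 13 40 0 1;-45 13 65 0 1;-45 13 90 0 1;-45 13 108 0 1;-45 13 120 0 1;-45 13 126 0 1;-45 13 128 0 1;-45 13 128 0 1;-45 13 128 0 1")

```text
t: 34.35
tool_pos: [0.4857, -0.3649, 0.0298]
orientation: [2.584, 1.784, 0.001]
force: [0.0, -0.7, -3.8]
opening: 0.0556
gripper_force: 25.0
```

```bash
python3 -c "
from h import *
plan(.4825,-.3637,.0267,-21)"
```

```text
t 34.35 tcp [ 0.4857 -0.3649  0.0298] yaw -20.7 F [ 0.  -0.7 -3.8] -> move [-0.  -3.4  3. ] turn 0.3 q6 -0.37
```

play_rows(increments="0 -2 0 0 1;0 -3 1 0 1;0 -3 2 0 1;0 -3 2 0 1;0 -3 2 0 1;0 -3 2 0 -1;0 -3 2 0 -1;0 -3 2 0 -1;0 -3 2 0 -1;0 -3 2 0 -1;0 -3 2 0 -1;0 -3 -20 0 -1;0 -3 -60 0 -1;0 -3 -110 0 -1;0 -3 -160 0 -1;0 -3 -200 0 -1;0 -3 -215 0 -1;0 -3 -215 0 -1;0 -3 -215 0 -1;0 -3 -215 0 -1")

```text
t: 36.35
tool_pos: [0.4811, -0.3623, 0.2402]
orientation: [-2.581, -1.782, 0.002]
force: [-0.4, -0.2, 0.0]
opening: 0.0928
gripper_force: 0.0
```

```bash
python3 - <<'E'
from h import *
im,C=look('w8',.4825,-.3637,.066)
seg('square_dish',C,.012,[.4825,-.363])
m=(im.min(2)>190).astype(np.uint8);n,l,st,ce=cv2.connectedComponentsWithStats(m)
for i in range(1,n):
    if 150<st[i,4]<3000: blob(l==i,C,.066,'b%d'%i)
b=robot.read_camera('top');cv2.imwrite('pics/top9.png',b)
cv2.imwrite('pics/final.png',np.hstack([cv2.imread('pics/w8_v.png')[:,427:],cv2.resize(b,(427,320))]))
for n in ['mug','pen_cup','tape_measure']: print(n,np.round(robot.landmark_of('top',n)[0]['centre'],3))
print(robot.read_state()['tool_pos'],robot.read_state()['t'])
E
```

```text
square_dish 0.95 rect [ 482.2 -363.1  105.3  105.    69.3] ell [ 482.3 -363.2  121.1  122.2  142.5] circ [ 482.1 -362.9   71.7]
b3 rect [ 481.4 -364.8   14.8   21.    69.3] ell [ 481.4 -364.8   17.2   25.4   69.3] circ [ 481.4 -364.8   12.8]
b6 rect [ 719.3 -548.    59.3   59.6   81.5] ell [ 728.3 -554.6   48.6   67.8  115.5] circ [ 724.4 -548.8   38.5]
b7 rect [ 285.2 -419.   139.6   34.9   23.1] ell [ 278.1 -419.1   33.3  135.8  112.7] circ [ 281.9 -411.2   70.4]
b8 rect [ 586.4 -532.6   34.5  138.4   26. ] ell [ 592.2 -537.6   33.3  135.3   25.8] circ [ 594.4 -528.7   69.7]
b11 rect [ 539.5 -644.9   46.    89.5    9.5] ell [ 542.5 -642.    42.4   84.3   29.2] circ [ 543.2 -644.2   48.3]
b12 rect [ 358.1 -602.   109.3   41.6   17.4] ell [ 356.6 -602.9   39.1  106.1  107.8] circ [ 357.9 -601.5   55.3]
mug [ 0.764 -0.054  0.002]
pen_cup [ 0.668 -0.384 -0.002]
tape_measure [0.675 0.379 0.001]
[ 0.4818727  -0.36303956  0.24262566] 36.65
```

View pics/final.png

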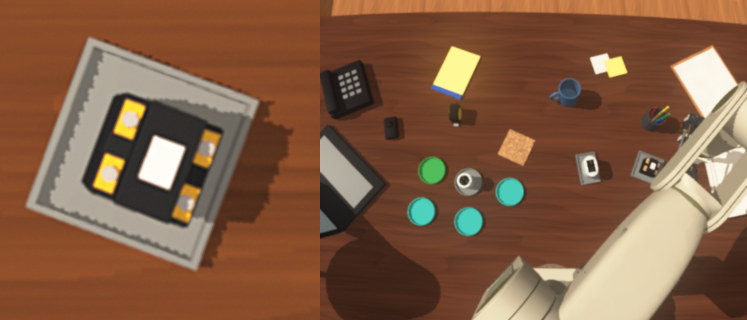

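All three parts stand in their own dishes, with the contactor 2 mm off centre, and the bystanders haven't moved. Handing in.

```bash
python3 -c "
from plant import robot
print(robot.close_job())"
```

```text
the job is handed in; nothing more can be done
None
```

I put each part upright in the dish of its own shape, 2–3 mm or less off centre by the camera, and handed the job in at about 37 s with the bystanders unmoved; the hand-in gave no verdict.

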